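# Seat the yellow meter bracket on the jig's spigot

## Task

Get the jig ready for mounting the next water meter: slide the yellow bracket along the jig's deck, without carrying it through the air, until its big round hole is over the brass spigot, and let it drop so that it lies flat on the pocket floor, square with the jig and with the spigot standing in its hole. Leave the green bracket where it lies, and leave the yellow one released.

Things in the scene. Friction and masses are not known exactly. Their poses are not given: they have to be found in the camera images.
- jig: Fixed low jig, 130 mm (its x) by 500 mm (y). Two aluminium decks, tops 34 mm above the bench, span y = 70 to 250 mm and -70 to -250 mm; between them a pocket 140 mm long (y), open front and rear, floor 20 mm above the bench, with the spigot in its middle. Origin: on the bench under the spigot's axis. x points away from the robot (within 15 degrees), y to the left, z up.
- spigot (a point): Centre of the top of the jig's fixed round brass spigot: 40 mm diameter, chamfered, upright, its top 13 mm above the pocket floor, 33 mm above the bench (1 mm below the decks). Axes as the jig's.
- yellow_bracket: Loose yellow metal angle bracket, 0.2 to 0.4 kg, on either deck: plate 100 (x) by 120 (y) by 8 mm, round 60 mm hole in its middle; on its -x edge, nearest the robot, an upright leaf to grip from above across its 10 mm thickness: x -50 to -40, y -35 to 35, top 48 mm above the underside. Origin: hole centre, at the underside. x points away from the robot (within 25 degrees), z up.
- green_bracket: Loose green bracket, a bystander on the other deck: outline, upright leaf and frame as the yellow one, but its hole of 26 mm diameter is too small for the spigot. It stays where it is.
Things that resemble listed ones, but are neither listed nor needed, are in the scene too. Several things have the shape of the yellow_bracket; the one meant has the colours described above.

How it is judged:
At the end, for the whole second after the job is handed in: The yellow bracket rests flat (within 3 degrees) on the pocket floor (underside 17 to 24 mm above the bench, against 34 mm on the decks), its hole's centre within 13 mm of the spigot's axis, square with the jig within 15 degrees, at rest; the green bracket is within 20 mm of where it started (horizontal distance between yellow_bracket and jig below 0.013 m and z of yellow_bracket in the frame of jig between 0.017 and 0.024 m and angle between yellow_bracket's own z axis and vertical below 0.06 rad and angle between the x axis of yellow_bracket and the x axis of jig, either way round below 0.26 rad and linear speed of yellow_bracket below 0.02 m/s and distance of green_bracket from where it was at the start of the episode below 0.02 m); the robot touches nothing.
It fails at once if the yellow bracket is carried through the air (its hole's centre more than 25 mm above deck level) instead of slid (height (world z) of yellow_bracket above 0.059 m).
It fails at once if the green bracket is pushed or carried off its place (more than 20 mm) (distance of green_bracket from where it was at the start of the episode above 0.02 m).
It also fails if it takes over 35 s, if anything falls off the work surface, if the arm or the gripper's body presses on something with over 40 N, if the wrist force passes 120 N, or if a joint passes its speed limit or range.

## Robot

A 6-joint arm with a two-finger parallel gripper is mounted at the origin on the work surface. World frame = base frame: x ahead of the robot, y to its left, z up, the work surface at z = 0. Lengths are in m, angles in rad, forces in N, time in s.
With the tool pointing down it reaches from about 0.35 to 0.725 m from the base axis. Payload 4.3 kg.
Tool frame: the origin (TCP) lies between the finger pads; the fingertips stand 17 mm ahead of it and the grasp point (between the pads) lies 2 mm behind it; z points along the fingers, y is the direction in which the jaws open and shut (so a half turn about z gives the same grasp; the last joint's range is limited). The gripper opens to 85 mm and grips with 20 to 120 N. Pads are 22 mm wide; open, the fingers measure 114 mm over their backs; the gripper's body (76 mm by 85 mm) begins 54 mm behind the grasp point. The pads swing forward as they close: fully open they stand 13 mm farther back than shut.
Start: joints at [1.177, 0.377, 0.081, 1.274, 0, 1.46], TCP at [0.161, 0.552, 0.248] pointing down, gripper open.
Joint ranges: [-2.72, 2.72], [-0.84, 1.66], [-1.02, 1.22], [-1.77, 2.12], [-1.37, 1.28], [-3.14, 3.14]. Speed limits (rad/s): [2.57, 2.57, 3.14, 3.14, 3.14, 3.14].

## Interface

Orientations are given as a unit quaternion [w, x, y, z].
In Python, from cell import r gives the robot as it stands.
- The arm moves only by the tool drive_tool, never from a script. Its argument "steps" is a list of rows, each an object with "delta_pos": the shift along the tool's x, y, z in units of 0.03 m (1.0 is 0.03 m), a list of three; "delta_rot": the turn, a rotation vector about the tool's x, y, z in units of 90 degrees (1.0 is 90 degrees), a list of three; "grip": the closure, from 0 (fully open) to 1 (shut). A call has 1 to 8 rows; each row shifts and turns the commanded pose from where the row before left it, along the tool's axes as they then stand; what a row does not reach is not made up. A row lasts 1/12 s, in which the tool goes at most 41.7 mm and 7.16 degrees, less where a joint would pass 70% of its speed; a pose out of reach is approached as far as the arm can. A call with a number of a shift or a turn outside -1 to 1 is refused whole. A call with a gripper value outside its range is refused whole. The fingers move at their own pace and stop on an object; the grip force is fixed at half the most. Time passes only in rows, so rows that do not move let the fingers close. It gives the time, the measured TCP pose, the force and the opening at its end, in the units of the state.
- r.sense(): the state, without advancing time (a new reading comes with each control period).
- r.camera(name): name is "side" or "top" or "wrist"; returns the picture (480x640x3 uint8, red, green, blue); there is no depth.
- r.calibration(name): a dict with "camera_matrix" (3x3 intrinsics, pixels), "T" (4x4, takes a point from camera to world coordinates). Camera axes: x right, y down, z forward; pixel columns grow to the right and rows downward; lengths in m; the calibration is good to about 2 mm. A picture is of the moment at which its call begins: read the wrist's pose just before it. calibration takes no time and is no camera call; for the wrist camera it gives the pose at the moment of the call.
- r.hand_in(): hands the job in, once; it reports no verdict.
The state is a dict: "time": time; "joints": joint angles; "joint_velocities": joint speeds; "joint_torque": joint torques, N m; "tcp_pos": TCP position; "tcp_rot": TCP orientation; "wrist_force": force on the tool from outside, world axes, zero at the start; "torque": the same for the moment, N m; "width": finger opening in m.
Only numpy, scipy, OpenCV 4.12 (cv2) and the standard library are available. Lean on these libraries where they do the work, as an engineer would, in place of code of your own. Each camera call takes 0.05 s, during which the arm holds its last target. There are 200 camera calls.

## Working session

There is one attempt and no reset: what is moved stays moved. The work goes in short steps, Python scripts to look and compute and a tool call to move; the robot and the scene stay as the last step left them, time stands still between calls to the robot, and variables do not carry over. Pictures are saved under pics/ and viewed, about 8 in all and at most 12, crops included, and the job is handed in when it is done.

Besides the shell and the picture viewer there is one more tool, called after ">>>" as a command line: name --argument value ..., lists and objects as JSON in quotes. drive_tool: Moves the arm, as the interface text tells. Its arguments: {"type":"object","properties":{"steps":{"type":"array","items":{"type":"object","properties":{"delta_pos":{"type":"array","items":{"type":"number"}},"delta_rot":{"type":"array","items":{"type":"number"}},"grip":{"type":"number"}}}}},"required":["steps"]}

```bash
mkdir -p pics; ls; python3 - <<'E'
from cell import r
import cv2,numpy as np
np.set_printoptions(precision=4,suppress=True)
for n in("top","side"):
    cv2.imwrite(f"pics/{n}0.png",r.camera(n)[:,:,::-1])
    c=r.calibration(n);print(n,c["camera_matrix"],c["T"])
s=r.sense();print(s)
E
```

```text
pics
top [[474.1694   0.     320.1155]
 [  0.     474.1694 233.405 ]
 [  0.       0.       1.    ]] [[ 0.0063 -0.9973  0.0736  0.4129]
 [-0.9999 -0.0054  0.013   0.0266]
 [-0.0125 -0.0737 -0.9972  0.9558]
 [ 0.      0.      0.      1.    ]]
side [[460.3976   0.     316.0296]
 [  0.     460.3976 237.9833]
 [  0.       0.       1.    ]] [[ 0.9098 -0.2904  0.2965  0.2397]
 [-0.4148 -0.6607  0.6257 -0.4918]
 [ 0.0142 -0.6923 -0.7215  0.6252]
 [ 0.      0.      0.      1.    ]]
{'time': 0.1, 'joints': array([ 1.1767,  0.378 ,  0.0798,  1.2744, -0.    ,  1.4605]), 'joint_velocities': array([-0.0006, -0.0006,  0.0024, -0.0002,  0.0002, -0.0014]), 'joint_torque': array([  0.0013, -46.4692,  27.0583,   0.012 ,  -0.0001,   0.    ]), 'tcp_pos': array([0.1608, 0.5515, 0.2474]), 'tcp_rot': array([-0.0002,  0.1414,  0.99  , -0.0009]), 'wrist_force': array([-0.443,  0.319,  0.874]), 'torque': array([0.0082, 0.0066, 0.0068]), 'width': 0.0854948131245573}
```

View pics/top0.png

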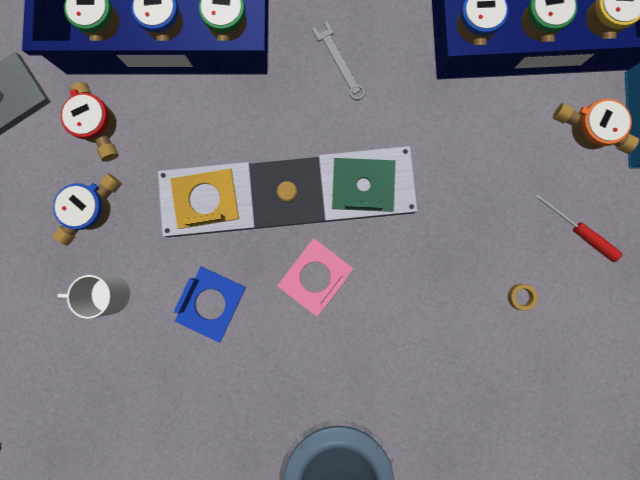

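View pics/side0.png

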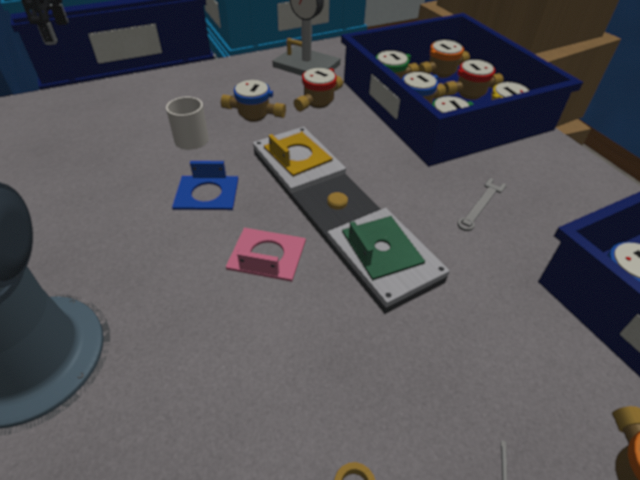

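The top view shows four brackets: yellow at (204,199) on the left deck, green at (363,184) on the right deck, blue at (210,304) and pink at (315,277) on the bench. The spigot is at (287,191). I choose the yellow one on the left deck and check it in a close crop.

```bash
cat > h.py <<'E'
from cell import r
import cv2,numpy as np
np.set_printoptions(precision=4,suppress=True)
def ray(n,uv,z,cal=None):
    c=cal or r.calibration(n);K,T=c["camera_matrix"],c["T"]
    d=T[:3,:3]@np.linalg.inv(K)@[uv[0],uv[1],1]
    return T[:3,3]+d*(z-T[2,3])/d[2]
E
python3 - <<'E'
import cv2
i=cv2.imread("pics/top0.png")
a=cv2.resize(i[140:245,150:425],None,fx=2.9,fy=2.9,interpolation=cv2.INTER_CUBIC)
b=cv2.resize(i[160:236,155:255],None,fx=8,fy=8,interpolation=cv2.INTER_CUBIC)[:,:800]
cv2.imwrite("pics/c1.png",b[:600])
# yellow mask / spigot / deck
import numpy as np
h=cv2.cvtColor(i,cv2.COLOR_BGR2HSV)
m=cv2.inRange(h,(15,120,80),(32,255,255));
n,l,s,c=cv2.connectedComponentsWithStats(m)
for k in range(1,n):
    if s[k][4]>100: print(s[k],c[k])
E
```

```text
[595   0  45  27 368] [610.15217391  16.42934783]
[ 71  83  19  10 132] [80.41666667 87.26515152]
[553 103  28  19 253] [565.07509881 112.6916996 ]
[617 134  22  18 210] [628.78571429 142.83809524]
[ 96 136  21  23 233] [105.52360515 148.1416309 ]
[ 171  169   67   60 2208] [203.99592391 197.15081522]
[100 174  21  22 220] [108.73181818 183.2       ]
[277 182  20  19 299] [286.58862876 190.98996656]
[ 53 226  22  18 199] [ 62.53266332 235.00502513]
[508 284  29  26 353] [522.77620397 296.58073654]
```

View pics/c1.png

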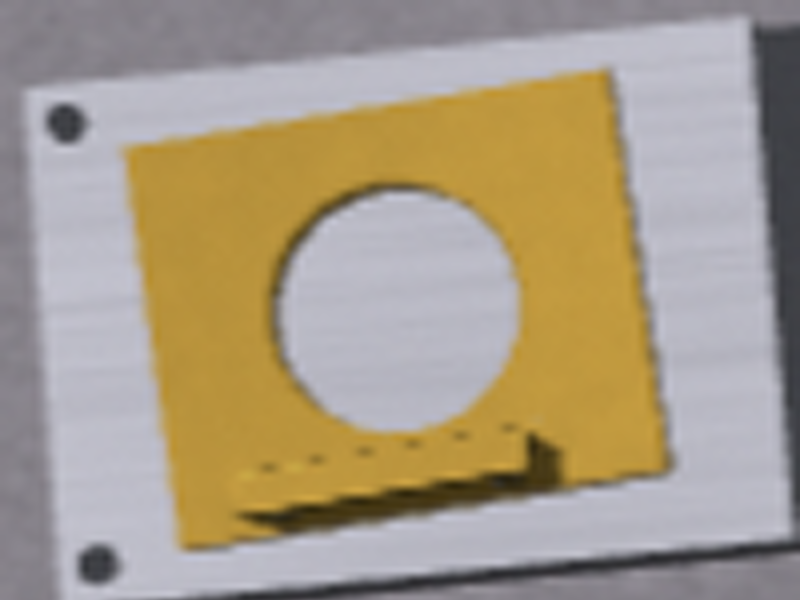

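The crop confirms the yellow bracket: a big hole at crop (398,308), the leaf on the robot side, and plate corners at (125,147), (610,68), (668,468) and (180,548).

```bash
python3 - <<'E'
from h import *
f=lambda u,v:(155+(u+.5)/8-.5,160+(v+.5)/8-.5)
cal=r.calibration("top")
P=np.array([ray("top",f(*p),.042,cal) for p in[(125,147),(610,68),(668,468),(180,548)]])[:,:2]
print(P,P.mean(0),"sides",np.linalg.norm(P-np.roll(P,-1,0),axis=1))
e=(P[0]+P[3]-P[1]-P[2])/2; x=(P[0]+P[1]-P[2]-P[3])/2
print("yaw y-axis",np.degrees(np.arctan2(-e[0],e[1])),"x-axis",np.degrees(np.arctan2(x[1],x[0])))
print("hole",ray("top",f(398,308),.04,cal))
S=ray("top",(286.6,191),.033,cal);print("spigot top",S)
# jig corners in full image: rough
Q=np.array([ray("top",p,.034,cal) for p in[(158,171.5),(409,147.5),(416,211.5),(163.5,236)]])[:,:2]
print(Q.mean(0));e=(Q[0]+Q[3]-Q[1]-Q[2])/2;print("jig yaw",np.degrees(np.arctan2(-e[0],e[1])),np.linalg.norm(e))
# side view cross-check
sd=r.calibration("side")
print("side spigot",ray("side",(338.5,199.5),.033,sd),"side hole",ray("side",(298,152.5),.04,sd))
s=r.sense()
w,a,b,c=s["tcp_rot"]
from scipy.spatial.transform import Rotation as R
print(R.from_quat([a,b,c,w]).as_matrix())
E
```

```text
[[0.5876 0.3327]
 [0.6077 0.2141]
 [0.5094 0.198 ]
 [0.4893 0.3163]] [0.5485 0.2653] sides [0.1202 0.0996 0.12   0.0997]
yaw y-axis 9.613557065945555 x-axis 9.365645945972435
hole [0.5485 0.2652 0.04  ]
spigot top [0.5643 0.1051 0.033 ]
[0.5632 0.1053]
jig yaw 5.797468103957889 0.49693842523426346
side spigot [0.5659 0.0984 0.033 ] side hole [0.5501 0.2621 0.04  ]
[[-0.96    0.2799 -0.0007]
 [ 0.2799  0.96   -0.0017]
 [ 0.0002 -0.0018 -1.    ]]
```

>>> drive_tool --steps '[{"delta_rot": [0,0,0.079],"delta_pos": [0,0,0],"grip": 0},{"delta_rot": [0,0,0.079],"delta_pos": [0,0,0],"grip": 0},{"delta_rot": [0,0,0.079],"delta_pos": [0,0,0],"grip": 0},{"delta_rot": [0,0,0.079],"delta_pos": [0,0,0],"grip": 0},{"delta_rot": [0,0,0.079],"delta_pos": [0,0,0],"grip": 0},{"delta_rot": [0,0,0.079],"delta_pos": [0,0,0],"grip": 0},{"delta_rot": [0,0,0.079],"delta_pos": [0,0,0],"grip": 0},{"delta_rot": [0,0,0.079],"delta_pos": [0,0,0],"grip": 0}]'

```text
time: 0.77
tcp_pos: [0.1608, 0.5517, 0.2477]
tcp_rot: [0.0, 0.598, 0.801, -0.001]
wrist_force: [0.3, 0.9, 0.3]
width: 0.0851
```

>>> drive_tool --steps '[{"delta_rot": [0,0,0.079],"delta_pos": [0,0,0],"grip": 0},{"delta_rot": [0,0,0],"delta_pos": [-0.9,0.75,0],"grip": 0},{"delta_rot": [0,0,0],"delta_pos": [-0.9,0.75,0],"grip": 0},{"delta_rot": [0,0,0],"delta_pos": [-0.9,0.75,0],"grip": 0},{"delta_rot": [0,0,0],"delta_pos": [-0.9,0.75,0],"grip": 0},{"delta_rot": [0,0,0],"delta_pos": [-0.9,0.75,0],"grip": 0},{"delta_rot": [0,0,0],"delta_pos": [-0.9,0.75,0],"grip": 0},{"delta_rot": [0,0,0],"delta_pos": [-0.9,0.75,0],"grip": 0}]'

```text
time: 1.43
tcp_pos: [0.349, 0.3909, 0.2479]
tcp_rot: [-0.0, 0.644, 0.765, -0.0]
wrist_force: [0.2, 0.6, -0.8]
width: 0.0854
```

>>> drive_tool --steps '[{"delta_rot": [0,0,0],"delta_pos": [-0.87,0.72,0.6],"grip": 0},{"delta_rot": [0,0,0],"delta_pos": [-0.87,0.72,0.6],"grip": 0},{"delta_rot": [0,0,0],"delta_pos": [-0.87,0.72,0.6],"grip": 0},{"delta_rot": [0,0,0],"delta_pos": [-0.87,0.72,0.6],"grip": 0},{"delta_rot": [0,0,0],"delta_pos": [-0.87,0.72,0.6],"grip": 0},{"delta_rot": [0,0,0],"delta_pos": [-0.87,0.72,0.6],"grip": 0},{"delta_rot": [0,0,0],"delta_pos": [0,0,0],"grip": 0}]'

```text
time: 2.02
tcp_pos: [0.5045, 0.2553, 0.1362]
tcp_rot: [0.0, 0.647, 0.763, -0.002]
wrist_force: [-0.0, -0.5, -1.1]
width: 0.0853
```

```bash
python3 - <<'E'
from h import *
s=r.sense();print(s["tcp_pos"],s["tcp_rot"])
c=r.calibration("wrist");im=r.camera("wrist")
cv2.imwrite("pics/w1.png",im[:,:,::-1]);np.savez("w1.npz",K=c["camera_matrix"],T=c["T"]);print(c)
E
```

```text
[0.5045 0.2553 0.1362] [ 0.0001  0.6469  0.7626 -0.0025]
{'camera_matrix': array([[404.1734,   0.    , 315.4646],
       [  0.    , 404.1734, 232.9816],
       [  0.    ,   0.    ,   1.    ]]), 'T': array([[ 0.9867,  0.157 ,  0.0426,  0.4938],
       [ 0.1626, -0.9449, -0.2842,  0.3279],
       [-0.0044,  0.2873, -0.9578,  0.2612],
       [ 0.    ,  0.    ,  0.    ,  1.    ]])}
```

View pics/w1.png

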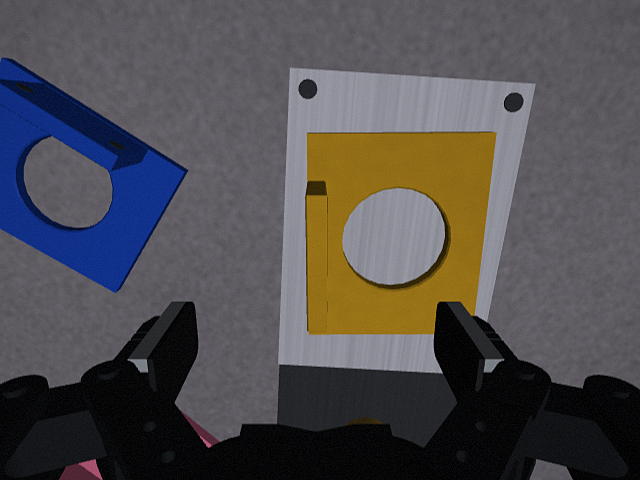

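The wrist view shows the yellow bracket's hole at (396,237). The leaf top runs from (306–328,194) to (308–327,333), between the open fingers.

```bash
python3 - <<'E'
from h import *
d=np.load("w1.npz");c=dict(camera_matrix=d["K"],T=d["T"])
A=np.array([ray("",p,.082,c)[:2] for p in[(306,194.5),(328,194.5),(308,333.5),(327,333)]])
print(A,A.mean(0));v=A[:2].mean(0)-A[2:].mean(0);print(np.linalg.norm(v),np.degrees(np.arctan2(-v[0],v[1])))
P=np.array([ray("",p,.042,c)[:2] for p in[(307,133),(496,132),(308,333)]]);print(P)
print(ray("",(394,237),.042,c))
E
```

```text
[[0.4946 0.2919]
 [0.5043 0.2935]
 [0.5066 0.2223]
 [0.5159 0.2242]] [0.5053 0.258 ]
0.07042389636783586 9.621822347304844
[[0.4901 0.3164]
 [0.5881 0.3331]
 [0.5094 0.1991]]
[0.5478 0.2678 0.042 ]
```

>>> drive_tool --steps '[{"delta_rot": [0,0,0],"delta_pos": [0.08,0.03,0.75],"grip": 0},{"delta_rot": [0,0,0],"delta_pos": [0,0,0.75],"grip": 0},{"delta_rot": [0,0,0],"delta_pos": [0,0,0.75],"grip": 0},{"delta_rot": [0,0,0],"delta_pos": [0,0,0],"grip": 0}]'

```text
time: 2.4
tcp_pos: [0.499, 0.262, 0.069]
tcp_rot: [-0.002, 0.644, 0.765, -0.003]
wrist_force: [-0.4, -0.6, -0.6]
width: 0.0851
```

>>> drive_tool --steps '[{"delta_rot": [0,0,0],"delta_pos": [0,0,0],"grip": 0.5},{"delta_rot": [0,0,0],"delta_pos": [0,0,0],"grip": 0.8},{"delta_rot": [0,0,0],"delta_pos": [0,0,0],"grip": 1},{"delta_rot": [0,0,0],"delta_pos": [0,0,0],"grip": 1},{"delta_rot": [0,0,0],"delta_pos": [0,0,0],"grip": 1},{"delta_rot": [0,0,0],"delta_pos": [0,0,0],"grip": 1},{"delta_rot": [0,0,0],"delta_pos": [0,0,0],"grip": 1}]'

```text
time: 2.98
tcp_pos: [0.5036, 0.2629, 0.0738]
tcp_rot: [0.0, 0.644, 0.765, 0.001]
wrist_force: [-1.4, 1.0, 4.6]
width: 0.0087
```

```bash
python3 - <<'E'
from h import *
im=r.camera("side");s=r.sense();print(s["tcp_pos"],s["tcp_rot"],s["width"],s["wrist_force"],s["torque"])
cv2.imwrite("pics/s1.png",cv2.resize(im[90:230,200:387,::-1],None,fx=4.2,fy=4.2,interpolation=cv2.INTER_CUBIC))
E
```

```text
[0.5036 0.2628 0.0738] [0.0003 0.6445 0.7646 0.0008] 0.008886488953883567 [-1.4151 -0.0995  5.3168] [0.0117 0.1947 0.0153]
```

View pics/s1.png

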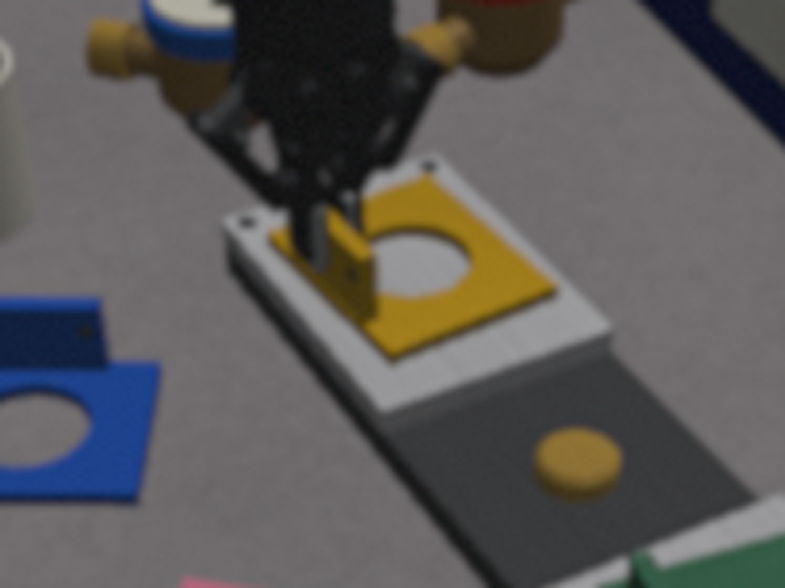

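The leaf is gripped at crop (345,260) and the bracket lies flat on the deck. The deck edge and spigot ahead are at (500,420) and (578,460).

>>> drive_tool --steps '[{"delta_rot": [0,0,0.022],"delta_pos": [0,0,0],"grip": 1},{"delta_rot": [0,0,0.022],"delta_pos": [0,0,0],"grip": 1},{"delta_rot": [0,0,0],"delta_pos": [-0.3,0,0],"grip": 1},{"delta_rot": [0,0,0],"delta_pos": [-0.4,0,0],"grip": 1},{"delta_rot": [0,0,0],"delta_pos": [-0.4,0,0],"grip": 1},{"delta_rot": [0,0,0],"delta_pos": [-0.4,0,0],"grip": 1},{"delta_rot": [0,0,0],"delta_pos": [-0.4,0,0],"grip": 1},{"delta_rot": [0,0,0],"delta_pos": [0,0,-0.04],"grip": 1}]'

```text
time: 3.7
tcp_pos: [0.5089, 0.2033, 0.074]
tcp_rot: [0.001, 0.671, 0.741, -0.001]
wrist_force: [0.9, 0.4, -1.2]
width: 0.0091
```

>>> drive_tool --steps '[{"delta_rot": [0,0,0],"delta_pos": [-0.4,0,0],"grip": 1},{"delta_rot": [0,0,0],"delta_pos": [-0.4,0,0],"grip": 1},{"delta_rot": [0,0,0],"delta_pos": [-0.4,0,0],"grip": 1},{"delta_rot": [0,0,0],"delta_pos": [-0.4,0,0],"grip": 1},{"delta_rot": [0,0,0],"delta_pos": [-0.4,0,0],"grip": 1},{"delta_rot": [0,0,0],"delta_pos": [-0.4,0,0],"grip": 1},{"delta_rot": [0,0,0],"delta_pos": [-0.4,0,0],"grip": 1},{"delta_rot": [0,0,0],"delta_pos": [0,0,0],"grip": 1}]'

```text
time: 4.37
tcp_pos: [0.5172, 0.1193, 0.0739]
tcp_rot: [0.001, 0.672, 0.741, -0.001]
wrist_force: [-0.1, -1.4, -0.1]
width: 0.0091
```

```bash
python3 - <<'E'
from h import *
im=r.camera("wrist");c=r.calibration("wrist");t=r.camera("top");s=r.sense();print(s["tcp_pos"],s["tcp_rot"],s["width"],s["wrist_force"],s["torque"])
np.savez("w2.npz",K=c["camera_matrix"],T=c["T"])
cv2.imwrite("pics/w2.png",im[:,:,::-1])
E
```

```text
[0.5171 0.1213 0.0738] [ 0.      0.6711  0.7414 -0.0004] 0.008915729098860863 [ 0.7706 -1.1355 -0.7956] [-0.0244 -0.0323 -0.0248]
```

View pics/w2.png

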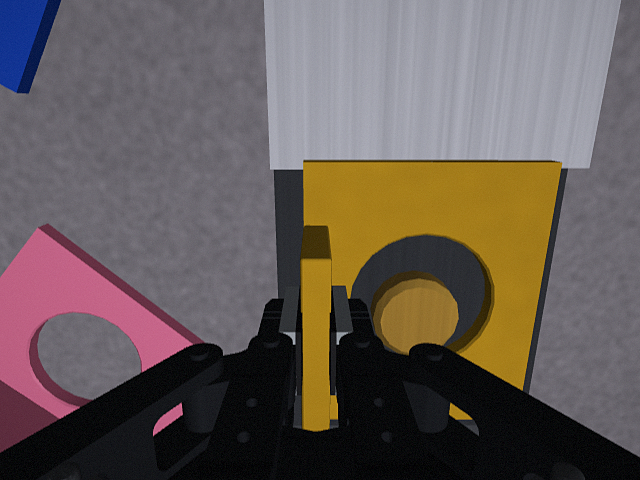

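The wrist view shows the spigot at (416,314) inside the hole, whose rim is centred near (422,297). The trailing edge at row 161 just overlaps the deck edge at row 168.

```bash
python3 - <<'E'
from h import *
d=np.load("w2.npz");c=dict(camera_matrix=d["K"],T=d["T"])
L,R_,Tp=[ray("",p,.043,c) for p in[(351,297),(493,297),(424,235)]]
print("rim",L,R_,Tp)
sl,sr,st=[ray("",p,.033,c) for p in[(373,314),(459,314),(416,273)]]
print("spig",sl,sr,st)
P,Q=[ray("",p,.043,c) for p in[(303.5,161),(561,161.5)]]
x=(Q-P)[:2];x/=np.linalg.norm(x);y=np.array([-x[1],x[0]])
print("len",np.linalg.norm(Q-P),"yaw",np.degrees(np.arctan2(x[1],x[0])))
ctr=(P+Q)[:2]/2-.06*y;print("centre",ctr)
tp=(sl+sr)[:2]/2; S=st[:2]-.019*y
D0,D1=[ray("",p,.034,c)[:2] for p in[(272,169),(592,168)]]
u=(D1-D0)/np.linalg.norm(D1-D0);print("deck len",np.linalg.norm(D1-D0),"jig yaw",np.degrees(np.arctan2(u[1],u[0])),"jig ctr",(D0+D1)/2-.07*np.array([-u[1],u[0]]))
print("spigot",tp,S)
for g in[(.564,.105),(D0+D1)/2-.07*np.array([-u[1],u[0]])]: print("move tool x,y:",(g-ctr)@y,(g-ctr)@x)
E
```

```text
rim [0.5328 0.1205 0.043 ] [0.5924 0.1264 0.043 ] [0.5587 0.1505 0.043 ]
spig [0.5452 0.1084 0.033 ] [0.5842 0.1122 0.033 ] [0.5613 0.1301 0.033 ]
len 0.09842795373700439 yaw 5.500938096213874
centre [0.5624 0.1202]
deck len 0.12998100615310038 jig yaw 5.791142869826816 jig ctr [0.5668 0.1066]
spigot [0.5647 0.1103] [0.5631 0.1112]
move tool x,y: -0.015313991206273738 8.883370214158415e-05
move tool x,y: -0.013941974317014336 0.0030177393853905716
```

>>> drive_tool --steps '[{"delta_rot": [0,0,0],"delta_pos": [-0.22,0.03,0],"grip": 1},{"delta_rot": [0,0,0],"delta_pos": [-0.22,0.02,0],"grip": 1},{"delta_rot": [0,0,0],"delta_pos": [0,0,0],"grip": 1},{"delta_rot": [0,0,0],"delta_pos": [0,0,0],"grip": 1}]'

```text
time: 4.8
tcp_pos: [0.5198, 0.1091, 0.0737]
tcp_rot: [-0.0, 0.671, 0.742, -0.0]
wrist_force: [-0.4, -0.3, -3.0]
width: 0.0087
```

```bash
python3 - <<'E'
from h import *
im=r.camera("wrist");c=r.calibration("wrist");t=r.camera("side");s=r.sense();print(s["tcp_pos"],s["tcp_rot"],s["width"],s["wrist_force"],s["torque"])
np.savez("w3.npz",K=c["camera_matrix"],T=c["T"])
a=cv2.resize(im[130:430,260:600],None,fx=1.7,fy=1.7)
b=cv2.resize(t[130:280,250:360],(374,510),interpolation=cv2.INTER_CUBIC)
cv2.imwrite("pics/w3.png",np.hstack([a,b])[:,:800,::-1]);
E
```

```text
[0.5198 0.1095 0.0738] [-0.0003  0.6704  0.742  -0.0001] 0.009223639731784337 [-1.0871 -0.5848 -2.9926] [ 0.0286  0.0883 -0.0227]
```

View pics/w3.png

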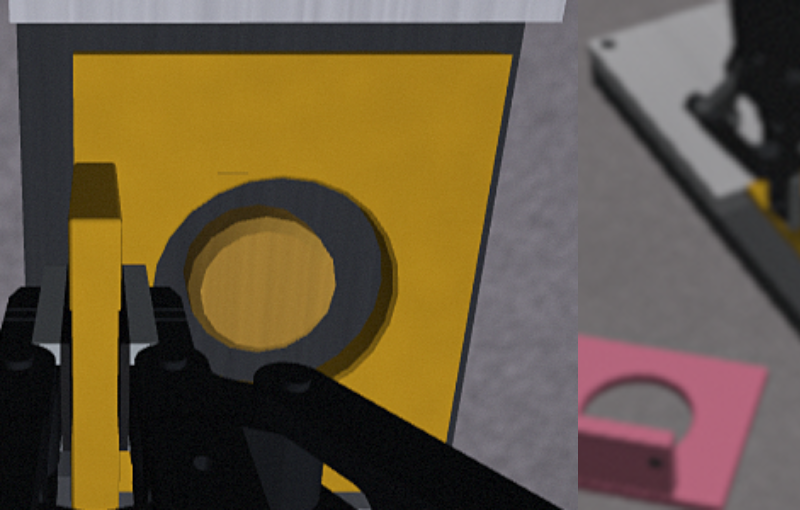

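The plate is now past the deck edge, with plate edge at crop row 54 and deck edge at row 22. The spigot disc at (267,284) sits inside the hole rim, which spans columns 155–397 with its top at row 178.

```bash
python3 - <<'E'
from h import *
d=np.load("w3.npz");c=dict(camera_matrix=d["K"],T=d["T"])
f=lambda u,v,z:ray("",(260+u/1.7,130+v/1.7),z,c)[:2]
P,Q=f(73,54,.043),f(512,54,.043);x=(Q-P)/np.linalg.norm(Q-P);y=np.array([-x[1],x[0]])
D0,D1=f(9,22,.034),f(563,22,.034);u=(D1-D0)/np.linalg.norm(D1-D0);w=np.array([-u[1],u[0]])
b=(P+Q)/2-.06*y;j=(D0+D1)/2-.07*w
print("yaw",np.degrees([np.arctan2(x[1],x[0]),np.arctan2(u[1],u[0])]),np.linalg.norm(Q-P),np.linalg.norm(D1-D0))
print("br",b,"jig",j,"move x,y",(j-b)@y,(j-b)@x)
# ellipse: hole, spigot disc
print("hole L R T",f(155,280,.043),f(397,280,.043),f(280,178,.043))
print("disc L R T B",f(200,284,.033),f(335,284,.033),f(267,217,.033),f(267,352,.033))
E
```

```text
yaw [5.7651 5.7614] 0.0987198055450299 0.13006715122170268
br [0.5651 0.1091] jig [0.5659 0.1056] move x,y -0.003576348967759558 0.0004056740785503599
hole L R T [0.5353 0.1106] [0.595  0.1166] [0.5615 0.1398]
disc L R T B [0.5487 0.106 ] [0.5842 0.1096] [0.5631 0.1264] [0.5698 0.0878]
```

>>> drive_tool --steps '[{"delta_rot": [0,0,0],"delta_pos": [-0.1,0.01,0],"grip": 1},{"delta_rot": [0,0,0],"delta_pos": [0,0,0.1],"grip": 1},{"delta_rot": [0,0,0],"delta_pos": [0,0,0.12],"grip": 1},{"delta_rot": [0,0,0],"delta_pos": [0,0,0.12],"grip": 1},{"delta_rot": [0,0,0],"delta_pos": [0,0,0.11],"grip": 1},{"delta_rot": [0,0,0],"delta_pos": [0,0,0],"grip": 1},{"delta_rot": [0,0,0],"delta_pos": [0,0,0],"grip": 1}]'

```text
time: 5.48
tcp_pos: [0.5204, 0.1064, 0.0602]
tcp_rot: [-0.0, 0.67, 0.742, -0.0]
wrist_force: [-0.4, 0.3, -2.7]
width: 0.009
```

>>> drive_tool --steps '[{"delta_rot": [0,0,0],"delta_pos": [0,0,0.03],"grip": 1},{"delta_rot": [0,0,0],"delta_pos": [0,0,0.02],"grip": 1},{"delta_rot": [0,0,0],"delta_pos": [0,0,0],"grip": 1},{"delta_rot": [0,0,0],"delta_pos": [0,0,0],"grip": 1}]'

```text
time: 5.82
tcp_pos: [0.5205, 0.1064, 0.0598]
tcp_rot: [0.0, 0.67, 0.742, 0.0]
wrist_force: [-3.6, 0.3, 5.4]
width: 0.0084
```

Contact came after exactly 14 mm of descent, which matches the pocket floor. Releasing and retreating.

>>> drive_tool --steps '[{"delta_rot": [0,0,0],"delta_pos": [0,0,0],"grip": 0.8},{"delta_rot": [0,0,0],"delta_pos": [0,0,0],"grip": 0.65},{"delta_rot": [0,0,0],"delta_pos": [0,0,0],"grip": 0.65},{"delta_rot": [0,0,0],"delta_pos": [0,0,0],"grip": 0.65},{"delta_rot": [0,0,0],"delta_pos": [0,0,-0.3],"grip": 0.65},{"delta_rot": [0,0,0],"delta_pos": [0,0,-0.8],"grip": 0.65},{"delta_rot": [0,0,0],"delta_pos": [0,0,-0.9],"grip": 0.65},{"delta_rot": [0,0,0],"delta_pos": [0,0,-0.9],"grip": 0.65}]'

```text
time: 6.48
tcp_pos: [0.52, 0.1063, 0.1472]
tcp_rot: [-0.0, 0.671, 0.742, -0.0]
wrist_force: [0.9, 1.0, 0.2]
width: 0.0302
```

>>> drive_tool --steps '[{"delta_rot": [0,0,0],"delta_pos": [0.6,-0.9,-0.3],"grip": 0.65},{"delta_rot": [0,0,0],"delta_pos": [0.6,-0.9,-0.3],"grip": 0.65},{"delta_rot": [0,0,0],"delta_pos": [0.6,-0.9,-0.3],"grip": 0.65},{"delta_rot": [0,0,0],"delta_pos": [0.6,-0.9,-0.3],"grip": 0.65},{"delta_rot": [0,0,0],"delta_pos": [0.6,0,-0.3],"grip": 0.65},{"delta_rot": [0,0,0],"delta_pos": [0.6,0,0],"grip": 0.65},{"delta_rot": [0,0,0],"delta_pos": [0.6,0,0],"grip": 0.65},{"delta_rot": [0,0,0],"delta_pos": [0.6,0,0],"grip": 0.65}]'

```text
time: 7.15
tcp_pos: [0.3986, 0.2397, 0.1922]
tcp_rot: [0.0, 0.67, 0.742, 0.001]
wrist_force: [1.6, 0.5, 0.8]
width: 0.0302
```

```bash
python3 - <<'E'
from h import *
t=r.camera("top");d=r.camera("side");s=r.sense();print(s["time"],s["tcp_pos"],s["width"],s["wrist_force"])
a=cv2.resize(t[140:245,225:375],None,fx=5.3,fy=5.3,interpolation=cv2.INTER_CUBIC)
cv2.imwrite("pics/t4.png",a[:,:,::-1])
cv2.imwrite("pics/s4.png",cv2.resize(d[120:270,240:440,::-1],None,fx=4,fy=4,interpolation=cv2.INTER_CUBIC))
E
```

```text
7.25 [0.3986 0.2406 0.1918] 0.02958729501758147 [-0.1066 -0.2405  0.2949]
```

View pics/t4.png

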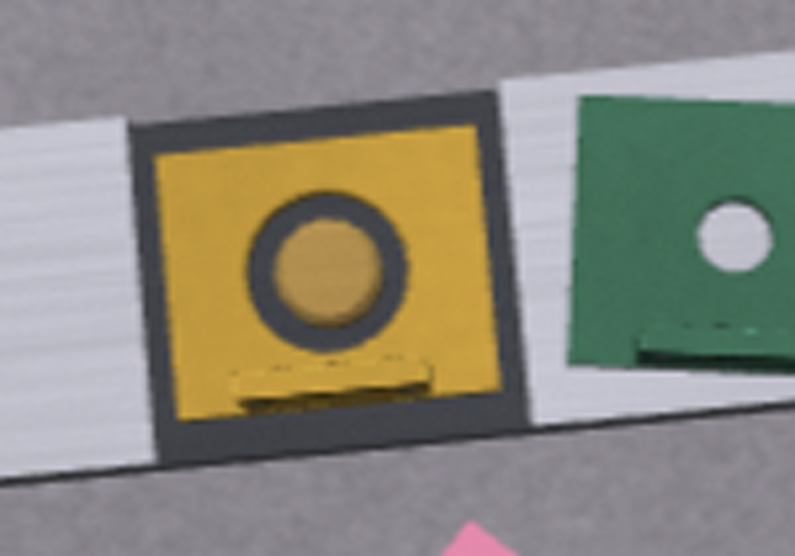

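View pics/s4.png

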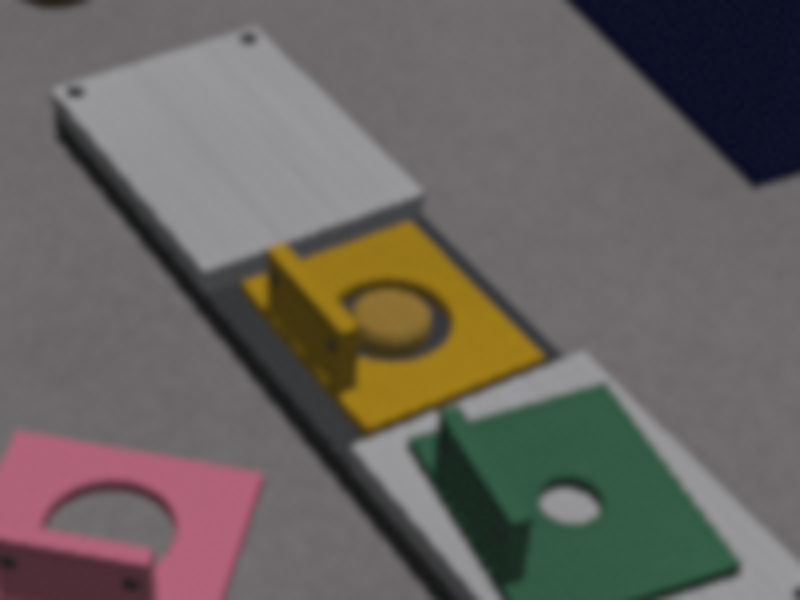

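The bracket lies flat in the pocket. In the top crop the hole (327,271) is concentric with the spigot (327,272), and the edges are parallel to the jig. The gripper is clear, so I am handing in.

```bash
python3 -c "
from cell import r
print(r.hand_in())"
```

```text
the job is handed in; nothing more can be done
None
```

The yellow bracket now lies flat in the pocket with the spigot standing in its hole. It is released, and the job is handed in at about 7.3 s of the 35 s limit.

I gripped the leaf, squared the bracket to the jig and slid it along the deck. I raised it by about 1 mm from the deck edge onwards so it would clear the spigot, then lowered it 14 mm to the pocket floor, opened the fingers and drew the arm back.

**Last checks**
- **Position:** the final top view shows the hole centred on the spigot to within about 1–2 mm, with the bracket's edges parallel to the jig's.
- **Resting flat:** contact came after a 14 mm descent, and both the top and side views show the bracket flat in the pocket.
- **Green bracket:** both views show it still on its deck and never touched. I did not measure its position again.
- **Robot:** the gripper is open and clear, and the wrist force reads about zero.

**Disagreement:** on the way, the spigot's measured position differed by up to about 6 mm in y between the cameras (side 0.098, top 0.105, wrist 0.104–0.112 m). I settled it by comparing the bracket and jig within one wrist picture.

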